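# Shut the tap and swing the filling spout over the measuring cylinder

### The job

Get the (dry) water filling station ready for the next fill by pushing with a fingertip: first push the tap's lever round until it is fully closed, crosswise to its pipe and against its stop; then push the swing spout round until its outlet is centred over the open mouth of the measuring cylinder. Do not pick up or shift the cylinder or anything else standing on the tray and bench; leave the tap closed and the spout at rest over the cylinder.

Things in the scene. Friction and masses are not known exactly. Their poses are not given: they have to be found in the camera images.
- station: Filling station fixed to the bench: grey drip tray 12 mm thick (-250 to 60 mm in its x, -200 to 250 in its y), steel column at the origin (bench level), and a tap on a level steel pipe that runs from the column along station +y, 150 mm above the bench (its parts reach up to 169 mm). Station -x points roughly to the robot; place and yaw vary.
- spout (a joint): Angle of the swing spout on the column, rad. 0: the spout points along the station's -x. It grows counter-clockwise seen from above (towards the station's -y). Range -1.1 to 1.2. Steady friction of about 0.15 N m with some damping: it stays where it is left.
- spout_pivot (a point): The spout's vertical turning axis, at the height of the spout tube's axis (215 mm above the bench). The hub here is 36 mm in diameter and its top is 233 mm above the bench.
- spout_outlet (a point): Centre of the lower end of the spout's nozzle, 180 mm horizontally from the pivot, 185 mm above the bench. The spout is a straight level steel tube 20 mm in diameter, its axis 215 mm above the bench (30 mm above this point); the nozzle, 20 mm wide, hangs from its end. It may be pushed anywhere along the tube.
- tap_lever (a joint): Angle of the tap lever, rad. 0: fully open, the lever lies along the pipe and points to the column (station -y). 1.57: fully closed, at its stop, the lever crosswise to the pipe and pointing along the station's -x. It turns clockwise seen from above as it closes. Steady friction of about 0.12 N m: it stays where it is left.
- lever_pivot (a point): The lever's vertical turning axis, 215 mm above the bench, 205 mm from the spout's axis.
- lever_tip (a point): Free end of the tap lever, 105 mm from its pivot. The lever is a level dark steel bar 16 mm wide and 14 mm high, from 208 to 222 mm above the bench.
- cylinder: Measuring cylinder: a narrow open tube of milky-white plastic, 38 mm in diameter with black marks, on a white hexagonal foot 70 mm across its corners; 160 mm tall, standing loose on the tray under the spout's path. Origin: centre of its underside.
- cylinder_mouth (a point): Centre of the measuring cylinder's open mouth, at its rim (172 mm above the bench); the mouth is 32 mm wide inside. It lies within about 6 mm of the circle that the spout's outlet travels.
- beaker: Bystander: open glass beaker 72 mm in diameter, 95 mm tall, on the tray. Origin: centre of its underside.
- flask: Bystander: conical glass flask with a rubber stopper, 82 mm in diameter, 135 mm tall, on the tray. Origin: centre of its underside.
- dropper: Bystander: small brown bottle with a black cap, 36 mm in diameter, 75 mm tall, on the tray. Origin: centre of its underside.
- amber_bottle: Bystander: big brown bottle 110 mm in diameter, 215 mm tall, beyond the tray. Origin: centre of its underside.
- foil_jar: Bystander: glass jar with a foil cap, 84 mm in diameter, 151 mm tall, beyond the tray. Origin: centre of its underside.
- petri_stack: Bystander: stack of three flat dishes, 90 mm in diameter, 45 mm tall. Origin: centre of its underside.
- steel_pot: Bystander: small steel pot 110 mm in diameter, 70 mm tall. Origin: centre of its underside.
There are look-alikes about, which are no part of the job. What is shaped like the cylinder but orange or yellow is not meant.

How it is judged (in metres and radians):
On the way, in this order (a step that is already met when the one before it is completed fails the run):
1. the tap lever is pushed to its closed stop (value of joint tap_lever above 1.48 rad), for 0.2 s.
2. the spout's outlet is over the measuring cylinder's mouth (horizontal distance between spout_outlet and cylinder_mouth below 0.012 m), for 0.2 s.
At the end, for the whole second after the job is handed in: The tap lever is within about 5 degrees of its closed stop (joint above 1.48 rad), the spout's outlet is at rest within 12 mm horizontally of the centre of the measuring cylinder's mouth, the cylinder stands upright, and no vessel is more than 20 mm from where it stood (value of joint tap_lever above 1.48 rad and horizontal distance between spout_outlet and cylinder_mouth below 0.012 m and velocity of joint spout between -0.05 and 0.05 rad/s and angle between cylinder's own z axis and vertical below 0.1 rad and distance of each of cylinder, beaker, flask, dropper, amber_bottle, foil_jar, petri_stack, steel_pot from where it was at the start of the episode below 0.02 m); the robot touches nothing.
It fails at once if a vessel or pot is lifted, carried, shifted by more than 20 mm or knocked over (distance of any of cylinder, beaker, flask, dropper, amber_bottle, foil_jar, petri_stack, steel_pot from where it was at the start of the episode above 0.02 m or angle between any of cylinder, beaker, flask, dropper, amber_bottle, foil_jar, petri_stack, steel_pot's own z axis and vertical above 0.35 rad).
It also fails if it takes over 64 s, if anything falls off the work surface, if the arm or the gripper's body presses on something with over 40 N, if the wrist force passes 120 N, or if a joint passes its speed limit or range.

### The arm

A 6-joint arm with a two-finger parallel gripper is mounted at the origin on the work surface. World frame = base frame: x ahead of the robot, y to its left, z up, the work surface at z = 0. Lengths are in mm, angles in rad, forces in N, time in s.
With the tool pointing down it reaches from about 350 to 775 mm from the base axis. Payload 7.3 kg.
Tool frame: the origin (TCP) lies midway between the tips of the shut fingers; the grasp point (between the pads) lies 19 mm behind it; z points along the fingers, y is the line along which they close (so a half turn about z gives the same grasp; the last joint's range is limited). The gripper opens to 92 mm and grips with 3 to 60 N. Pads are 19 mm wide; open, the fingers measure 130 mm over their backs; the gripper's body (75 mm by 190 mm) begins 47 mm behind the grasp point.
Start: joints at [1.082, 0.342, 1.524, -0, 1.275, -0.146], TCP at [176.452, 494.479, 226.741] pointing down, gripper open.
Joint ranges: [-2.53, 2.53], [-0.77, 2.02], [0.04, 2.7], [-1, 4.14], [0.28, 2.66], [-3.11, 3.11]. Speed limits (rad/s): [2.57, 2.57, 3.14, 3.14, 3.14, 3.14].

### API

Orientations are given as [roll, pitch, yaw] about the fixed x, y, z axes, in that order (R = Rz(yaw) Ry(pitch) Rx(roll)).
In Python, from plant import bot gives the robot as it stands.
- The arm moves only by the tool jog_arm, never from a script. Its arguments are lists of equal length, an entry for each row: "dp": the shift along the tool's x, y, z in m, a list of three; "twist": the turn about the tool's z in degrees. A call has 1 to 10 rows; each row shifts and turns the commanded pose from where the row before left it, along the tool's axes as they then stand; what a row does not reach is not made up. A row lasts 1/8 s, in which the tool goes at most 62.5 mm and 10.7 degrees, less where a joint would pass 70% of its speed; a pose out of reach is approached as far as the arm can. A call is refused whole if a number of a shift passes 0.0625 or a number of a turn 10.7, either way. A call with a gripper value outside its range is refused whole. "jaw" is the finger opening in m, from 0 to 0.0918, set as the call begins (left out, the last holds). The fingers move at their own pace and stop on an object; the grip force is fixed at half the most. Time passes only in rows, so rows that do not move let the fingers close. It gives the time, the measured TCP pose, the force, the opening and the grip force at its end, in the units of the state.
- bot.get_obs(): the state, without advancing time (a new reading comes with each control period).
- bot.capture(name): name is "scene" or "top" or "wrist"; returns the picture (400x640x3 uint8, blue, green, red); there is no depth.
- bot.camera_params(name): a dict with "fx", "fy", "cx", "cy" (pixels), "R" (3x3) and "t" (3): a world point X has camera coordinates R X + t. Camera axes: x right, y down, z forward; pixel columns grow to the right and rows downward; lengths in mm; the calibration is good to about 2 mm. A picture is of the moment at which its call begins: read the wrist's pose just before it. camera_params takes no time and is no camera call; for the wrist camera it gives the pose at the moment of the call.
- bot.close_job(): hands the job in; it is judged then, once.
Trained networks look in the newest picture that a camera, given by its name, has taken for a name from the list of things; names that differ only in an ending like _2 or _b are one class to them, and where a whole thing is asked for, a point or a joint stands for the part that bears it (a point fixed in the world has none). Each returns a list of dicts, best first, with "confidence" (0 to 1); they miss things now and then, are a little off and sometimes report something else, mostly with a low value. They report only what shows in the picture. A call takes as long as a camera call. They do not tell look-alikes from the thing itself.
- bot.find_in(camera, label): "bbox" ([centre column, centre row, width, height] in pixels, round what is visible of it).
- bot.masks_of(camera, label): "pixels" (400x640 bool, what is visible of it) and "bbox" ([centre column, centre row, width, height] in pixels, round what is visible of it).
The state is a dict: "time": time; "joint_positions": joint angles; "dq": joint speeds; "tau": joint torques, N m; "tool_pos": TCP position; "tcp_rot": TCP orientation; "contact_force": force on the tool from outside, world axes, zero at the start; "moment": the same for the moment, N m; "grip_width": finger opening in mm; "finger_force": force on a finger pad.
Only numpy, scipy, OpenCV 4.12 (cv2) and the standard library are available. Lean on these libraries where they do the work, as an engineer would, in place of code of your own. Each camera call takes 0.05 s, during which the arm holds its last target. There are 200 camera calls.

## Working session

There is one attempt and no reset: what is moved stays moved. The work goes in short steps, Python scripts to look and compute and a tool call to move; the robot and the scene stay as the last step left them, time stands still between calls to the robot, and variables do not carry over. Pictures are saved under pics/ and viewed, at most 10 in all, crops included, and the job is handed in when it is done.

Besides the shell and the picture viewer there is one more tool, called after ">>>" by a JSON object that holds its "name" and its "arguments", one argument or row to a line. jog_arm: Moves the arm, as the interface text tells. Its arguments: {"type":"object","properties":{"dp":{"type":"array"},"twist":{"type":"array"},"jaw":{"type":"number"}},"required":["dp","twist"]}

```bash
mkdir -p pics; ls
python3 - <<'E'
from plant import bot
import cv2
o=bot.get_obs();print(o['time'],o['tool_pos'],o['tcp_rot'],o['grip_width'])
for c in('scene','top'):
    im=bot.capture(c);cv2.imwrite(f'pics/{c}1.png',im)
    p=bot.camera_params(c);print(c,p)
    for l in('station','spout','spout_outlet','tap_lever','lever_tip','cylinder','cylinder_mouth','beaker','flask','amber_bottle','foil_jar'):
        print(l,[(d['bbox'],round(d['confidence'],2)) for d in bot.find_in(c,l)[:3]])
E
```

```text
pics
0.0 [176.24929123 494.10529079 226.05212076] [-3.14008584e+00 -2.23090869e-04  2.79878052e+00] 92.09582953992167
scene {'fx': 448.0784294822625, 'fy': 448.0784294822625, 'cx': 327.4397058766119, 'cy': 204.3209409649565, 'R': array([[ 0.42102054,  0.90688048,  0.01759264],
       [ 0.54411468, -0.23699279, -0.80484386],
       [-0.72572785,  0.34842821, -0.59322581]]), 't': array([-290.43497453, -154.75304791, 1815.81317586])}
station [([300.1, 219.3, 141.3, 109.3], 0.69)]
spout [([298.5, 185.4, 29.3, 45.3], 0.77)]
spout_outlet [([298.7, 184.9, 32.8, 45.4], 0.74)]
tap_lever [([345.6, 191.8, 41.3, 13.8], 0.62)]
lever_tip [([347.2, 189.6, 38.6, 8.9], 0.69)]
cylinder [([278.6, 197.8, 18.9, 48.4], 0.93), ([201.2, 218.4, 21.0, 48.3], 0.72), ([202.6, 196.2, 22.8, 45.3], 0.65)]
cylinder_mouth [([203.4, 217.8, 21.7, 49.7], 0.79), ([201.2, 195.5, 21.9, 48.0], 0.77), ([276.6, 198.7, 15.7, 47.4], 0.58)]
beaker [([246.2, 218.6, 20.9, 34.3], 0.75)]
flask [([329.3, 211.9, 20.8, 39.4], 0.71)]
amber_bottle [([247.1, 307.4, 44.1, 84.5], 0.88)]
foil_jar [([321.1, 288.7, 31.7, 59.8], 0.74)]
top {'f
[... 299 characters left out ...]
67241 ])}
station [([352.2, 208.7, 155.6, 122.9], 0.57)]
spout [([353.9, 190.9, 51.8, 58.7], 0.61)]
spout_outlet [([354.9, 189.9, 53.4, 59.2], 0.6), ([400.9, 228.7, 26.5, 21.0], 0.17)]
tap_lever [([319.1, 160.3, 38.8, 26.2], 0.82)]
lever_tip [([317.6, 162.4, 38.2, 25.6], 0.8)]
cylinder [([359.9, 238.9, 20.9, 19.3], 0.81), ([441.1, 246.0, 32.4, 23.6], 0.8), ([436.0, 280.6, 32.2, 24.1], 0.78)]
cylinder_mouth [([437.8, 279.0, 32.8, 22.3], 0.8), ([361.4, 237.1, 24.2, 22.2], 0.74), ([444.6, 244.8, 31.8, 17.7], 0.73)]
beaker [([399.1, 229.1, 25.1, 23.3], 0.61)]
flask [([318.7, 207.2, 25.4, 26.7], 0.73)]
amber_bottle [([433.2, 113.8, 43.8, 46.5], 0.98)]
foil_jar [([372.4, 113.6, 30.5, 37.2], 0.96)]
```

Run:
```python
import cv2
a=cv2.imread('pics/top1.png');cv2.imwrite('pics/top1c.png',cv2.resize(a[80:300,220:480],None,fx=3,fy=2.7,interpolation=3)[:600])
a=cv2.imread('pics/scene1.png');cv2.imwrite('pics/scene1c.png',cv2.resize(a[120:340,160:420],None,fx=2.7,fy=2.7,interpolation=3)[:600])
```

```text
(no output)
```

View pics/top1c.png

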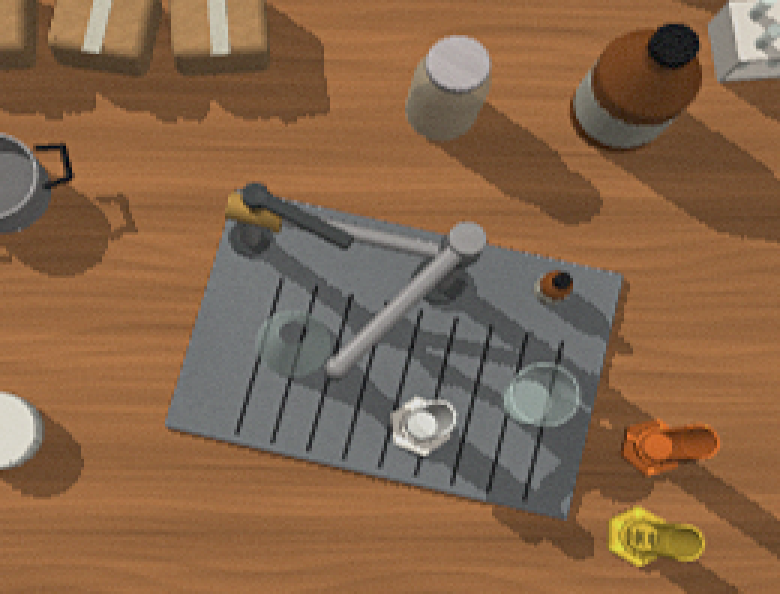

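View pics/scene1c.png

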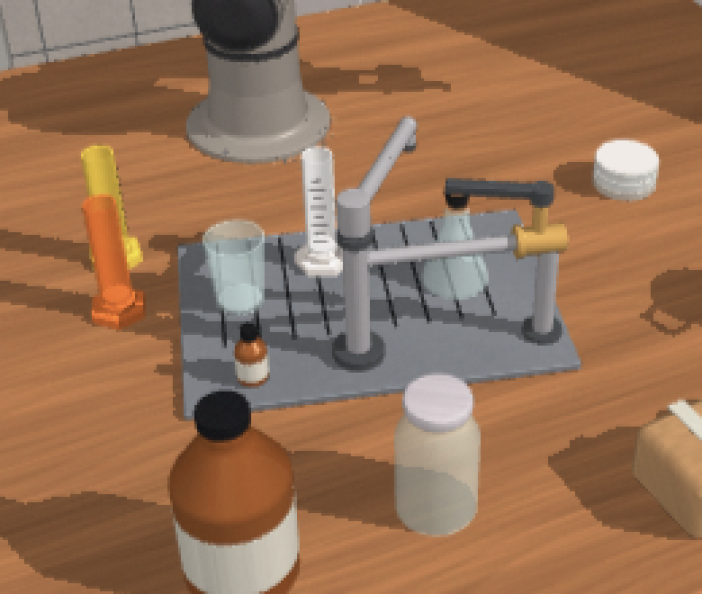

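The top view shows the hub near (375,169) px, the lever pivot at (305,153), the lever tip at (337,170), the spout end at (332,216) and the white cylinder around (362,237). The lever points to the column, so the tap is open. The flask stands between the lever and the robot, and the beaker is to the right.

```bash
cat > h.py <<'E'
import numpy as np
from plant import bot
def unproj(p,uv,z):
    d=p['R'].T@np.array([(uv[0]-p['cx'])/p['fx'],(uv[1]-p['cy'])/p['fy'],1]); c=-p['R'].T@p['t']
    return (c+d*(z-c[2])/d[2])[:2]
def proj(p,X):
    q=np.atleast_2d(X)@p['R'].T+p['t']; return np.c_[p['fx']*q[:,0]/q[:,2]+p['cx'],p['fy']*q[:,1]/q[:,2]+p['cy']]
E
python3 - <<'E'
from h import *
from scipy.optimize import least_squares
pt=bot.camera_params('top');ps=bot.camera_params('scene')
T=lambda x,y:(220+x/3,80+y/2.7); S=lambda x,y:(160+x/2.7,120+y/2.7)
H=unproj(pt,T(466,240),233);L=unproj(pt,T(256,196),222);tip=unproj(pt,T(350,242),222);sp=unproj(pt,T(336,368),225)
print('top hub',H,'lev',L,np.linalg.norm(H-L),'tip',tip,np.linalg.norm(tip-L),'spout',sp,np.linalg.norm(sp-H))
H2=unproj(ps,S(354,200),233);L2=unproj(ps,S(543,187),222);t2=unproj(ps,S(447,184),222)
print('scene hub',H2,L2,t2,unproj(ps,S(410,124),225))
print('cyl mouth top',unproj(pt,T(438,412),172),'scene',unproj(ps,S(318,153),172),'foot',unproj(ps,S(319,262),20),unproj(pt,T(421,428),20))
a=np.linspace(0,6.28,24)
res=[]
for c,p in(('top',pt),('scene',ps)):
    for k in range(1): bot.capture(c)
    ds=bot.masks_of(c,'cylinder'); 
    ref=np.array([361,238] if c=='top' else [278,198])
    d=min(ds,key=lambda d:np.hypot(*(np.array(d['bbox'][:2])-ref))); res.append((p,d['bbox'])); print(c,d['bbox'])
def f(q):
    r=[]
    for p,b in res:
        P=np.vstack([np.c_[q[0]+R*np.cos(a),q[1]+R*np.sin(a),0*a+z] for R,z in((33,12),(33,20),(19,172))])
        uv=proj(p,P); lo=uv.min(0);hi=uv.max(0)
        r+=list(lo-[b[0]-b[2]/2,b[1]-b[3]/2])+list(hi-[b[0]+b[2]/2,b[1]+b[3]/2])
    return r
s=least_squares(f,[450,-40]);print('cyl fit',s.x,np.round(s.fun,1))
for n,z,rt,rs in(('flask',147,(318,207),(329,212)),('beaker',107,(399,229),(246,219)),('amber_bottle',100,(433,114),(247,307)),('foil_jar',75,(372,114),(321,289)),('dropper',50,T(555,285),S(252,355))):
    print(n,unproj(pt,rt,z/2),unproj(ps,rs,z/2))
print(proj(pt,[[*L,222],[*H,233]]))
E
```

```text
top hub [545.17859546 -53.01427562] lev [591.35803023 143.16665605] 201.54279482903505 tip [543.58890015  53.93414229] 101.214284074645 spout [411.38084608  65.41388767] 178.68146965735124
scene hub [552.94060221 -53.40635916] [596.35917883 147.02225551] [550.05102874  54.5426244 ] [425.58405628  64.76168399]
cyl mouth top [372.6782707  -34.15038754] scene [363.3423968  -27.79872441] foot [376.21576703 -38.85113999] [364.48786102 -34.64177131]
top [361.6, 239.1, 23.5, 17.7]
scene [279.5, 200.1, 18.2, 46.6]
cyl fit [366.23124937 -33.8198127 ] [-0.1 -2.5 -0.8  0.3 -1.6 -2.5 -0.3 -0.5]
flask [457.46220742 104.60585478] [482.71491312 100.32417923]
beaker [ 394.93035083 -153.63595322] [ 385.34277997 -150.66551915]
amber_bottle [ 783.96553034 -275.94260799] [ 737.65486031 -253.30400566]
foil_jar [784.84682204 -72.47072251] [747.97617656 -47.27938486]
dropper [ 541.62527945 -182.2104981 ] [ 513.09942584 -168.2769956 ]
[[305.33333333 152.59259259]
 [375.33333333 168.88888889]]
```

>>> {"name": "jog_arm", "arguments": {
  "dp": [
    [0, 0, -0.05],
    [0, 0, -0.04],
    [-0.04, -0.02, 0],
    [-0.04, -0.02, 0],
    [-0.04, -0.02, 0],
    [-0.04, -0.02, 0],
    [-0.04, -0.02, 0],
    [-0.04, -0.02, 0],
    [-0.04, -0.02, 0],
    [-0.04, -0.02, 0]
  ],
  "twist": [0, 0, 0, 0, 0, 0, 0, 0, 0, 0],
  "jaw": 0
}}

```text
time: 2.65
tool_pos: [424.9, 235.0, 316.8]
tcp_rot: [3.141, 0.0, 2.799]
contact_force: [0.0, -0.2, -0.4]
grip_width: 0.8
finger_force: 0.0
```

>>> {"name": "jog_arm", "arguments": {
  "dp": [
    [-0.04, -0.02, 0],
    [-0.04, -0.02, 0],
    [-0.04, -0.02, 0],
    [-0.04, -0.02, 0],
    [-0.04, -0.02, 0],
    [-0.014, -0.018, 0],
    [0, 0, 0],
    [0, 0, 0]
  ],
  "twist": [0, 0, 0, 0, 0, 0, 0, 0]
}}

```text
time: 3.65
tool_pos: [585.2, 54.1, 317.0]
tcp_rot: [3.141, -0.0, 2.799]
contact_force: [-0.3, 0.9, 0.2]
grip_width: 0.5
finger_force: 0.0
```

Run:
```python
from h import *
import cv2
o=bot.get_obs();print(o['time'],o['tool_pos'],o['tcp_rot'],o['grip_width'],o['joint_positions'],o['contact_force'])
p=bot.camera_params('wrist');im=bot.capture('wrist');print(-p['R'].T@p['t'],p['R'][2]);cv2.imwrite('pics/w1.png',im)
for n,X in(('hub',[549,-53,233]),('lev',[594,145,222]),('tip',[546,54,222]),('cyl',[368,-33,172])): print(n,proj(p,X))
```

```text
3.65 [585.16967344  54.09956393 317.03437071] [ 3.14100611e+00 -2.88199699e-04  2.79945368e+00] 0.49009517326583385 [-3.85386181e-02  4.14120459e-01  1.16905625e+00  6.45929734e-04
  1.55851561e+00 -1.26720385e+00] [-0.28145511  0.93432714  0.16374445]
[514.71760676  78.10602506 476.45267884] [ 0.25961535 -0.09241643 -0.96127991]
hub [[187.42183077 207.86623919]]
lev [[421.96561728 177.38391561]]
tip [[304.2668928  160.58553302]]
cyl [[144.82932319  -3.49722632]]
```

View pics/w1.png

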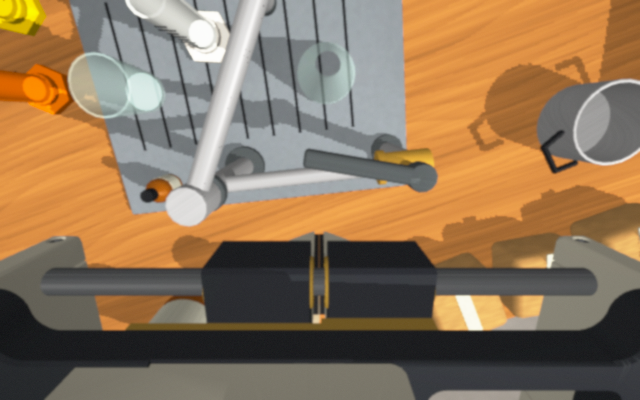

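The wrist view puts the hub at (192,205), the lever pivot at (423,176), the lever tip at (307,160) and the cylinder mouth near (150,2). These fall within a few pixels of where my estimates project.

Run:
```python
from h import *
p=bot.camera_params('wrist')
H=unproj(p,(190,205),233);L=unproj(p,(424,176),222);t=unproj(p,(307,160),222)
print(H,L,t,np.linalg.norm(H-L),np.linalg.norm(t-L))
# plan: finger centre offset 17.5 behind lever, 85 along
L=np.array([593.,145.]); H=np.array([549.,-53.])
u=(L-H)/np.linalg.norm(L-H); yaw=np.arctan2(-u[0],u[1]); a0=np.arctan2(*(t-L)[::-1]); a1=yaw+np.pi-2*np.pi
print('yaw',yaw,'lever',a0,'closed',a1,'joint',a1+1.5708-a0)
pos0=bot.get_obs()['tool_pos'][:2]; th=2.7995
def step(pos,th,tgt,thn):
    d=tgt-pos; return np.round([d@[np.cos(th),np.sin(th)],d@[np.sin(th),-np.cos(th)],],4)
def tgt(a,back): 
    d=np.array([np.cos(a),np.sin(a)]);m=np.array([d[1],-d[0]]);return L+82*d-back*m
pos=pos0
first=True
for a,back in [(a0,35)]+[(a,17.5) for a in np.append(np.linspace(a0,a1,13),a1-0.05)]:
    g=tgt(a,back);thn=a-np.pi/2; thn=(thn+2*np.pi)%(2*np.pi)
    print(g.round(0),'d',step(pos,th,g,thn),'twist',np.round(np.degrees(th-thn),1)); pos=g;th=thn
```

```text
[547.5622401 -49.6522799] [593.44348542 147.22213548] [546.38167981  56.55956097] 202.15000397362348 102.14947853711523
yaw -0.21866894587394195 lever -2.0559002333615712 closed -3.360261599463735 joint 0.2664386338978362
[586.  56.] d [0.1237 1.8807] twist 8.2
[570.  64.] d [17.5  0. ] twist 0.0
[562.  67.] d [ 8.9989 -1.4145] twist 6.2
[553.  71.] d [ 8.9989 -1.4145] twist 6.2
[546.  76.] d [ 8.9989 -1.4145] twist 6.2
[538.  81.] d [ 8.9989 -1.4145] twist 6.2
[532.  88.] d [ 8.9989 -1.4145] twist 6.2
[526.  95.] d [ 8.9989 -1.4145] twist 6.2
[521. 102.] d [ 8.9989 -1.4145] twist 6.2
[517. 110.] d [ 8.9989 -1.4145] twist 6.2
[513. 119.] d [ 8.9989 -1.4145] twist 6.2
[511. 128.] d [ 8.9989 -1.4145] twist 6.2
[510. 137.] d [ 8.9989 -1.4145] twist 6.2
[509. 146.] d [ 8.9989 -1.4145] twist 6.2
[509. 150.] d [ 4.1202 -0.7722] twist 2.9
```

>>> {"name": "jog_arm", "arguments": {
  "dp": [
    [0, 0.002, 0.03],
    [0, 0, 0.04],
    [0, 0, 0.03],
    [0, 0, 0.01],
    [0, 0, 0]
  ],
  "twist": [8.2, 0, 0, 0, 0]
}}

```text
time: 4.32
tool_pos: [586.5, 55.7, 207.2]
tcp_rot: [3.141, 0.0, 2.657]
contact_force: [0.4, -0.1, -0.3]
grip_width: 0.6
finger_force: 0.0
```

>>> {"name": "jog_arm", "arguments": {
  "dp": [
    [0.009, 0, 0],
    [0.0085, 0, 0],
    [0.009, -0.0014, 0],
    [0.009, -0.0014, 0],
    [0.009, -0.0014, 0],
    [0.009, -0.0014, 0],
    [0.009, -0.0014, 0]
  ],
  "twist": [0, 0, 6.2, 6.2, 6.2, 6.2, 6.2]
}}

```text
time: 5.2
tool_pos: [532.6, 86.7, 207.8]
tcp_rot: [3.14, 0.002, 2.111]
contact_force: [0.6, -1.0, 0.2]
grip_width: 0.5
finger_force: 0.8
```

>>> {"name": "jog_arm", "arguments": {
  "dp": [
    [0.009, -0.0014, 0],
    [0.009, -0.0014, 0],
    [0.009, -0.0014, 0],
    [0.009, -0.0014, 0],
    [0.009, -0.0014, 0],
    [0, 0, 0]
  ],
  "twist": [6.2, 6.2, 6.2, 6.2, 6.2, 0]
}}

```text
time: 5.95
tool_pos: [511.6, 127.1, 207.5]
tcp_rot: [3.14, -0.0, 1.575]
contact_force: [-0.0, -0.1, -0.7]
grip_width: 0.1
finger_force: 0.0
```

>>> {"name": "jog_arm", "arguments": {
  "dp": [
    [0.005, -0.0007, 0],
    [0.004, -0.0007, 0],
    [0.003, 0, 0],
    [0, 0, 0]
  ],
  "twist": [3, 3, 0, 0]
}}

```text
time: 6.45
tool_pos: [511.0, 138.5, 206.9]
tcp_rot: [3.141, -0.0, 1.471]
contact_force: [-1.2, -0.7, 0.5]
grip_width: 0.4
finger_force: 0.5
```

>>> {"name": "jog_arm", "arguments": {
  "dp": [
    [0.004, -0.0004, 0],
    [0.004, -0.0004, 0],
    [0, 0, 0],
    [0, 0, 0]
  ],
  "twist": [3, 3, 0, 0]
}}

```text
time: 6.95
tool_pos: [511.2, 146.5, 206.7]
tcp_rot: [-3.142, -0.0, 1.366]
contact_force: [-2.0, -1.0, -0.1]
grip_width: -0.1
finger_force: 0.5
```

>>> {"name": "jog_arm", "arguments": {
  "dp": [
    [0.003, 0, 0],
    [0, 0, 0],
    [0, 0, 0]
  ],
  "twist": [0, 0, 0]
}}

```text
time: 7.32
tool_pos: [511.2, 146.9, 206.7]
tcp_rot: [-3.141, 0.005, 1.364]
contact_force: [-4.4, -12.9, 4.2]
grip_width: 0.4
finger_force: 6.1
```

>>> {"name": "jog_arm", "arguments": {
  "dp": [
    [-0.015, 0, 0],
    [0, 0, -0.04],
    [0, 0, -0.05],
    [0, 0, -0.02],
    [0, 0, 0],
    [0, 0, 0],
    [0, 0, 0],
    [0, 0, 0]
  ],
  "twist": [0, 0, -10, -10, -10, -10, -10, -10]
}}

```text
time: 8.32
tool_pos: [508.9, 134.8, 316.8]
tcp_rot: [3.14, 0.0, 2.418]
contact_force: [0.5, 0.3, 0.5]
grip_width: 0.4
finger_force: 0.0
```

>>> {"name": "jog_arm", "arguments": {
  "dp": [
    [-0.02, -0.03, 0],
    [-0.023, -0.035, 0],
    [0, 0, 0],
    [0, 0, 0]
  ],
  "twist": [0, 0, 0, 0]
}}

```text
time: 8.82
tool_pos: [497.6, 57.9, 316.9]
tcp_rot: [3.14, 0.0, 2.411]
contact_force: [1.1, 1.0, 0.4]
grip_width: 0.1
finger_force: 0.0
```

Run:
```python
from h import *
import cv2
o=bot.get_obs();print(o['time'],o['tool_pos'],o['tcp_rot'])
p=bot.camera_params('wrist');im=bot.capture('wrist');cv2.imwrite('pics/w2.png',im)
for n,X in(('hub',[549,-53,233]),('lev',[593,146,222]),('tipclosed',[490.5,168.5,222]),('cyl',[368,-33,172])): print(n,proj(p,X))
for l in ('cylinder','spout','tap_lever'): print(l,[(d['bbox'],round(d['confidence'],2)) for d in bot.find_in('wrist',l)[:3]])
```

```text
8.825 [497.60566632  57.88254543 316.92572682] [3.14028073e+00 1.29821622e-04 2.41101015e+00]
hub [[269.13761388 317.81638342]]
lev [[463.61920036 214.58681708]]
tipclosed [[415.11683611 108.20887905]]
cyl [[167.41619613 154.03457596]]
cylinder [([105.0, 236.2, 47.9, 46.3], 0.9), ([194.7, 142.5, 91.3, 54.6], 0.82), ([42.2, 185.1, 84.5, 51.9], 0.71)]
spout [([262.6, 176.5, 28.3, 137.4], 0.68), ([595.9, 71.6, 88.3, 116.5], 0.27)]
tap_lever [([441.8, 169.6, 71.5, 120.0], 0.73)]
```

View pics/w2.png

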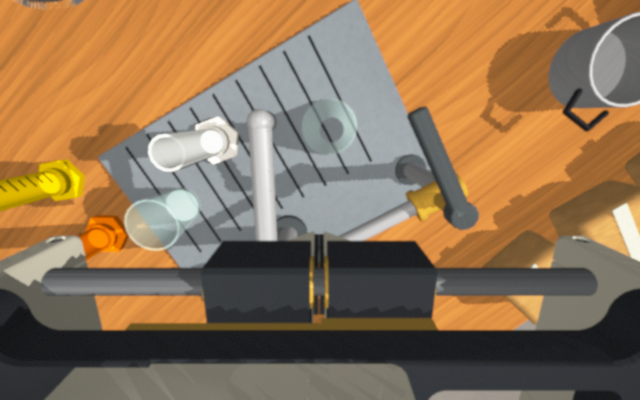

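The lever is closed: its tip is at (417,112) and its pivot at (462,214), crosswise to the pipe. The cylinder mouth is at (167,154), exactly as predicted, and the spout end is at (261,119).

Run:
```python
from h import *
p=bot.camera_params('wrist')
print('spout end',unproj(p,(261,119),220),'mouth',unproj(p,(167,154),172))
H=np.array([548.5,-52.]);M=np.array([368,-33.])
e=unproj(p,(261,119),220);b=np.arctan2(*(e-H)[::-1]);m=np.arctan2(*(M-H)[::-1])
print(np.degrees([b,m]),np.linalg.norm(e-H),np.linalg.norm(M-H))
pos=bot.get_obs()['tool_pos'][:2];th=2.411
for a,off in [(b,42),(b,29)]+[(x,29) for x in np.linspace(b,m,9)[1:]]:
    d=np.array([np.cos(a),np.sin(a)]);g=H+112*d+off*np.array([d[1],-d[0]])
    D=g-pos;print(g.round(0),np.round([D@[np.cos(th),np.sin(th)],D@[np.sin(th),-np.cos(th)]],1),'tw',round(np.degrees(th-a),1));pos=g;th=a
```

```text
spout end [412.35792136  69.37826943] mouth [367.65213004 -32.89698983]
[138.28121259 173.99099404] 182.39339314974458 181.4972451581566
[493.  54.] [ 0.4 -6.5] tw -0.1
[484.  44.] [ -0. -13.] tw 0.0
[477.  39.] [ 1.9 -8.8] tw -4.5
[470.  33.] [ 1.9 -8.8] tw -4.5
[464.  27.] [ 1.9 -8.8] tw -4.5
[458.  20.] [ 1.9 -8.8] tw -4.5
[452.  13.] [ 1.9 -8.8] tw -4.5
[448.   5.] [ 1.9 -8.8] tw -4.5
[444.  -3.] [ 1.9 -8.8] tw -4.5
[440. -11.] [ 1.9 -8.8] tw -4.5
```

>>> {"name": "jog_arm", "arguments": {
  "dp": [
    [0, 0, 0.04],
    [0, 0, 0.04],
    [0, 0, 0.03],
    [0, -0.0065, 0],
    [0, -0.0065, 0],
    [0, -0.0065, 0],
    [0, 0, 0]
  ],
  "twist": [0, 0, 0, 0, 0, 0, 0]
}}

```text
time: 9.9
tool_pos: [484.6, 42.8, 207.8]
tcp_rot: [3.14, 0.002, 2.411]
contact_force: [0.4, -0.5, 0.5]
grip_width: 0.9
finger_force: 0.0
```

>>> {"name": "jog_arm", "arguments": {
  "dp": [
    [0.0019, -0.0088, 0],
    [0.0019, -0.0088, 0],
    [0.0019, -0.0088, 0],
    [0.0019, -0.0088, 0],
    [0.0019, -0.0088, 0],
    [0.0019, -0.0088, 0],
    [0, 0, 0],
    [0, 0, 0]
  ],
  "twist": [-4.5, -4.5, -4.5, -4.5, -4.5, -4.5, 0, 0]
}}

```text
time: 10.9
tool_pos: [448.3, 4.0, 207.0]
tcp_rot: [3.141, 0.001, 2.881]
contact_force: [0.5, 0.2, -0.3]
grip_width: 0.4
finger_force: 0.0
```

Run:
```python
from h import *
import cv2
o=bot.get_obs();print(o['time'],o['tool_pos'],o['tcp_rot'])
p=bot.camera_params('wrist');im=bot.capture('wrist');cv2.imwrite('pics/w3.png',im)
H=np.array([548.5,-52]);print('mouth',proj(p,[368,-33,172]))
for a in range(150,182,4): print(a,proj(p,[*(H+182.4*np.array([np.cos(np.radians(a)),np.sin(np.radians(a))])),220]).round(0))
```

```text
10.9 [448.29123988   4.02013024 206.96461897] [3.14137051e+00 6.31316287e-04 2.88088730e+00]
mouth [[230.74900824 125.47563429]]
150 [[361. 136.]]
154 [[335. 130.]]
158 [[308. 125.]]
162 [[282. 123.]]
166 [[255. 122.]]
170 [[228. 124.]]
174 [[202. 127.]]
178 [[176. 132.]]
```

View pics/w3.png

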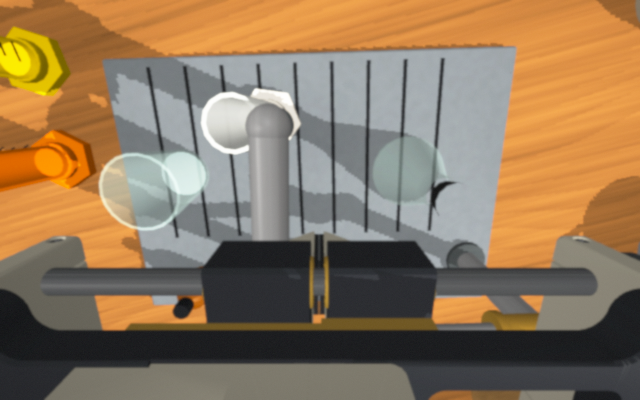

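The mouth is centred at about (231,124) and the spout end is at column 269, which is 164°. About 10° remains.

>>> {"name": "jog_arm", "arguments": {
  "dp": [
    [0.0009, -0.0044, 0],
    [0.0009, -0.0044, 0],
    [0.0009, -0.0044, 0],
    [0.0009, -0.0044, 0],
    [0, 0, 0],
    [0, 0, 0],
    [0, 0, 0]
  ],
  "twist": [-2.2, -2.2, -2.2, -2.2, 0, 0, 0]
}}

```text
time: 11.82
tool_pos: [441.1, -12.4, 206.7]
tcp_rot: [3.142, 0.0, 3.036]
contact_force: [0.7, -0.3, 0.2]
grip_width: 0.4
finger_force: 0.1
```

Run:
```python
from h import *
import cv2
o=bot.get_obs();print(o['time'],o['tool_pos'],o['tcp_rot'])
p=bot.camera_params('wrist');im=bot.capture('wrist');cv2.imwrite('pics/w4.png',cv2.resize(im[40:250,120:400],None,fx=2.5,fy=2.5))
H=np.array([548.5,-52]);print('mouth',proj(p,[368,-33,172]))
for a in range(166,182,2): print(a,proj(p,[*(H+182.4*np.array([np.cos(np.radians(a)),np.sin(np.radians(a))])),220]).round(0))
```

```text
11.825 [441.12166754 -12.43934637 206.7268991 ] [3.14155408e+00 1.81251815e-04 3.03582054e+00]
mouth [[275.34367461 121.6243749 ]]
166 [[315. 126.]]
168 [[301. 124.]]
170 [[288. 123.]]
172 [[275. 122.]]
174 [[261. 122.]]
176 [[248. 122.]]
178 [[234. 123.]]
180 [[221. 124.]]
```

View pics/w4.png

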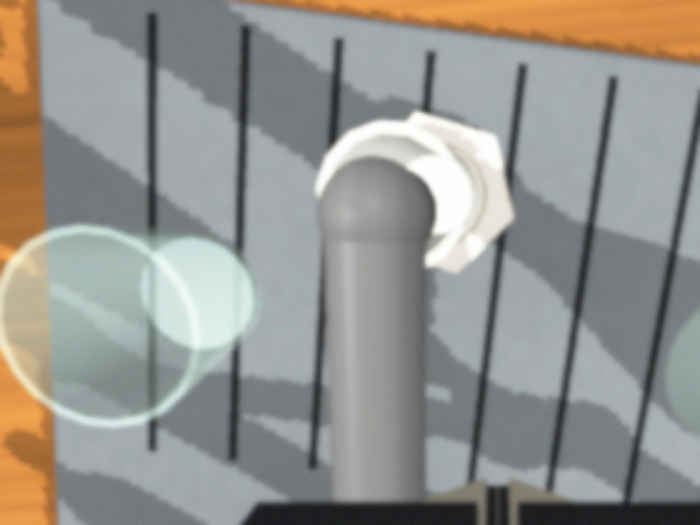

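The spout end is at column 271, about 172.6°, against a target of 174°, so the outlet is about 4 mm short. I'll nudge it a little further.

>>> {"name": "jog_arm", "arguments": {
  "dp": [
    [0, -0.0015, 0],
    [0, -0.001, 0],
    [0, 0, 0],
    [0, 0, 0]
  ],
  "twist": [-0.7, -0.6, 0, 0]
}}

```text
time: 12.38
tool_pos: [440.7, -15.1, 206.7]
tcp_rot: [3.142, 0.0, 3.059]
contact_force: [0.6, 0.9, 0.4]
grip_width: 0.4
finger_force: 0.5
```

>>> {"name": "jog_arm", "arguments": {
  "dp": [
    [0, 0.006, 0],
    [0, 0.014, 0],
    [0, 0, -0.04],
    [0, 0, -0.05],
    [0, 0, 0],
    [0, 0, 0]
  ],
  "twist": [0, 0, 0, 0, 0, 0]
}}

```text
time: 13.12
tool_pos: [442.1, 5.5, 296.1]
tcp_rot: [3.141, -0.001, 3.059]
contact_force: [-0.1, -0.2, -0.7]
grip_width: 0.5
finger_force: 0.0
```

Run:
```python
from h import *
import cv2
o=bot.get_obs();print(o['time'],o['tool_pos'],o['tcp_rot'])
p=bot.camera_params('wrist');im=bot.capture('wrist');cv2.imwrite('pics/w5.png',im)
H=np.array([548.5,-52]);print('mouth',proj(p,[368,-33,172]),'lever tip',proj(p,[490.5,168.5,222]),proj(p,[593,146,222]))
for a in range(166,182,2): print(a,proj(p,[*(H+182.4*np.array([np.cos(np.radians(a)),np.sin(np.radians(a))])),220]).round(0))
```

```text
13.125 [442.07778199   5.45064453 296.08655462] [ 3.14140847e+00 -6.50833940e-04  3.05938037e+00]
mouth [[271.17903319 119.47996227]] lever tip [[515.20359961 248.4248701 ]] [[480.66031021 349.07917851]]
166 [[295. 122.]]
168 [[287. 121.]]
170 [[278. 120.]]
172 [[270. 120.]]
174 [[261. 119.]]
176 [[253. 119.]]
178 [[245. 119.]]
180 [[236. 120.]]
```

View pics/w5.png

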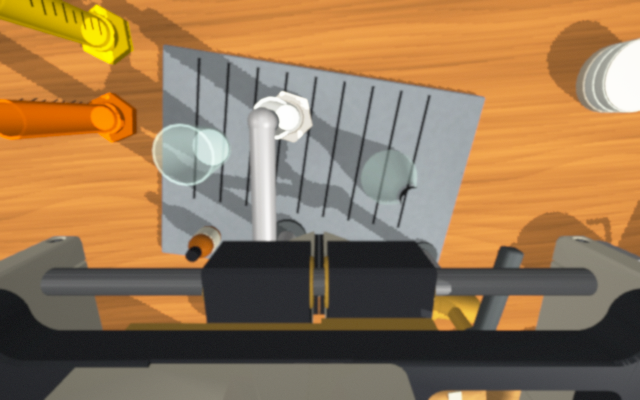

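The spout end is at (262,120), matching the 174° target over the mouth. The lever tip is at its closed position near (513,250), and the arm is clear.

```bash
python3 -c "
from plant import bot
print(bot.close_job())"
```

```text
the job is handed in; nothing more can be done
None
```

The job is handed in: the tap lever is closed against its stop, the spout outlet is over the measuring cylinder's mouth (centred to within a few mm by my camera measurement), and the arm is clear; no verdict came back.

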